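Lock the phone cradle's shaft with its linchpin

TASK

Take the red-headed linchpin from the black rack and push it fully home, straight down through the cross hole near the end of the phone cradle's shaft, with its ring facing out over the shaft's free end; feel for the hole and press gently, never forcing the pin against the cradle or its shaft. Then swing the ring over the shaft's end and down as far as it goes, so that it hangs under the shaft, and let go. Leave the grey spare pin in the rack and everything else where it is.

Things in the scene. Friction and masses are not known exactly. Their poses are not given: they have to be found in the camera images.
- pin: Linchpin, upright in one of the rack's holes, about 85 g. Origin: centre of its red grip tab (16 mm in x, 12 mm in y, 28 mm tall); z up along the pin. Grip the tab on its y faces. Below the tab a boss 18 mm wide in y, then a 16 mm flange with its underside (the shoulder) 33 mm under the origin. The ring hinges about y, 24 mm under the origin; the pin's -x is the side it swings down on.
- pin_tip (a point): Lower tip of the linchpin, 65 mm under its origin. The shank is 8 mm thick and 32 mm long from shoulder to tip; its last 3 mm taper to 6 mm.
- ring (a joint): Angle of the pin's ring about its hinge: 0 straight up, 1.57 level towards the pin's -x, 3.0 (its stop) hanging almost straight down; cannot go below 0. Stiff hinge (about 0.03 N m): stays where it is left. The ring is a U of 4 mm brass wire, arms 17 mm either side of the pin's axis, crossbar 46 mm from the hinge.
- ring_tab (a point): Outer end of the yellow push tab in the middle of the ring's crossbar, 44 mm from the hinge along the ring and 14 mm out of its plane on the trailing side (on top when the ring is level; facing outwards, away from the shaft, when it hangs). The tab is 14 mm wide, 8 mm along the ring's radius, 14 mm long.
- jig: Phone cradle fixed to the table. Origin on the table top, z up. Its steel shaft (24 mm wide, 20 mm tall, flat top) lies along x, axis 65 mm up, over y = 0; free end towards -x. A brass sleeve, 29 mm across, surrounds it from x = -12 mm to the front upright (x 30 to 50 mm, 100 mm tall); base plate from x = 20 mm on. How far the shaft stands out varies by 18 mm (unmeasured); it stays put.
- search_start (a point): Level with the shaft's flat top (75 mm above the table), over its centre line, short of where the 9 mm vertical cross hole can be: the true hole lies 4 to 22 mm from here towards the jig's +x; the shaft's end is 18 mm beyond the hole. Hole right through, 20 mm deep. A sprung ball half-way down resists by 2 to 8 N; keep the push under 20 N; at home the shoulder is on the shaft's top.
- rack: Black block 60 x 150 x 45 mm (x, y, z), origin under its centre, with two holes 10.5 mm wide at local y = +45 and -45 mm; the linchpin stands in one, the spare in the other, shoulders on the top. Fixed.
- spare: Grey-headed spare pin with no ring, in the rack's other hole; origin at the centre of its grey 22 mm round head (26 mm tall), 78 mm above the table. Leave alone.
- phone_a: Black phone, 150 x 72 x 9 mm, bystander; origin under its centre.
- phone_b: White phone, 150 x 72 x 9 mm, bystander; origin under its centre.
- spool: White solder spool, 54 mm across, 30 mm tall, bystander; origin under its centre.
- tweezers: Dark tweezers, 120 mm long, lying flat, bystander.
- driver_grip (a point): Handle of an orange screwdriver, 160 mm long, lying flat, bystander.
- dish: Small glass dish, 70 mm across, 22 mm tall, bystander; origin under its centre.
Mind the look-alikes: they are no part of the job. Leave any pink or turquoise look-alike of the pin alone.

How it is judged:
On the way:
1. the pin is fully home in the shaft's hole while its ring is still raised (x of pin in the frame of jig between -0.05 and -0.02 m and y of pin in the frame of jig between -0.004 and 0.004 m and z of pin in the frame of jig between 0.1045 and 0.1105 m and angle between the z axis of pin and the z axis of jig, either way round below 0.1 rad and angle between the x axis of pin and the x axis of jig, either way round below 0.25 rad and value of joint ring below 1.75 rad), for 0.2 s.
At the end, for the whole second after the job is handed in: Pin home in the shaft's hole: shoulder within 2.5 mm of the shaft's top, upright within 0.1 rad, square to the shaft within 0.25 rad, within 4 mm of its centre line, ring at its free end; ring beyond 2.6 rad, hanging under the shaft; pin at rest (x of pin in the frame of jig between -0.05 and -0.02 m and y of pin in the frame of jig between -0.004 and 0.004 m and z of pin in the frame of jig between 0.1045 and 0.1105 m and angle between the z axis of pin and the z axis of jig, either way round below 0.1 rad and angle between the x axis of pin and the x axis of jig, either way round below 0.25 rad and value of joint ring above 2.6 rad and x of ring_tab in the frame of jig below -0.035 m and linear speed of pin below 0.02 m/s); the robot touches nothing.
It fails at once if the pin presses on the cradle or its shaft with more than 35 N (all contacts added up, side forces too) (contact force between pin and jig above 35 N).
It fails at once if the spare pin is disturbed (moved more than 10 mm) (distance of spare from where it was at the start of the episode above 0.01 m).
It fails at once if a bystander is moved more than 20 mm (distance of any of phone_a, phone_b, spool, tweezers, driver_grip, dish from where it was at the start of the episode above 0.02 m).
It also fails if it takes over 72 s, if anything falls off the work surface, if the arm or the gripper's body presses on something with over 40 N, if the wrist force passes 120 N, or if a joint passes its speed limit or range.

ROBOT

A 6-joint arm with a two-finger parallel gripper is mounted at the origin on the work surface. World frame = base frame: x ahead of the robot, y to its left, z up, the work surface at z = 0. Lengths are in m, angles in rad, forces in N, time in s.
With the tool pointing down it reaches from about 0.375 to 0.825 m from the base axis. Payload 5.5 kg.
Tool frame: the origin (TCP) lies at the very end of the fingers, on their centre line; the grasp point (between the pads) lies 19 mm behind it; z points along the fingers, x is the direction in which the jaws open and shut, and the axes are right-handed (so a half turn about z gives the same grasp; the last joint's range is limited). The gripper opens to 85 mm and grips with 20 to 120 N. Pads are 22 mm wide; open, the fingers measure 114 mm over their backs; the gripper's body (76 mm by 85 mm) begins 54 mm behind the grasp point. The pads swing forward as they close: fully open they stand 13 mm farther back than shut.
Start: joints at [1.108, 0.314, -0.047, 1.21, 0, 1.571], TCP at [0.268, 0.537, 0.231] pointing down, gripper open.
Joint ranges: [-2.67, 2.67], [-0.69, 1.73], [-1.03, 1.25], [-2.08, 2.16], [-1.42, 1.45], [-3.14, 3.14]. Speed limits (rad/s): [2.39, 2.39, 3.01, 3.14, 3.14, 3.14].

INTERFACE

Orientations are given as a unit quaternion [w, x, y, z].
In Python, from workcell import manip gives the robot as it stands.
- The arm moves only by the tool send_rows, never from a script. Its argument "deltas" is one flat list of numbers, 6 for each row, row after row: the shift along the tool's x, y, z in cm, then the turn, a rotation vector about the tool's x, y, z in rad. A call has exactly 8 rows; each row shifts and turns the commanded pose from where the row before left it, along the tool's axes as they then stand; what a row does not reach is not made up. A row lasts 1/10 s, in which the tool goes at most 50 mm and 8.59 degrees, less where a joint would pass 70% of its speed; a pose out of reach is approached as far as the arm can. A call with a gripper value outside its range is refused whole. "gripper" is the gripper's target within -1 to 1 (fully open at 1, half-way at 0, shut at -1), set as the call begins (left out, the last holds). The fingers move at their own pace and stop on an object; "newtons" is the grip in N (left out, the last holds). Time passes only in rows, so rows that do not move let the fingers close, or fill a call up. It gives the time, the measured TCP pose, the force and the opening at its end, in the units of the state.
- manip.state(): the state, without advancing time (a new reading comes with each control period).
- manip.capture(name): name is "scene" or "top"; returns (picture, depth): 400x640x3 uint8, red, green, blue; 400x640 float32, m along the optical axis (not along the pixel's ray), 0 where there is no reading.
- manip.calibration(name): a dict with "fx", "fy", "cx", "cy" (pixels), "world_to_cam" (4x4, takes a point from world to camera coordinates). Camera axes: x right, y down, z forward; pixel columns grow to the right and rows downward; lengths in m; the calibration is good to about 2 mm. A picture is of the moment at which its call begins. calibration takes no time and is no camera call.
- manip.close_job(): hands the job in, once; it reports no verdict.
The state is a dict: "time": time; "joints": joint angles; "qd": joint speeds; "effort": joint torques, N m; "tool_pos": TCP position; "eef_rot": TCP orientation; "wrist_force": force on the tool from outside, world axes, zero at the start; "torque": the same for the moment, N m; "gripper_width": opening from 0.0 (shut) to 1.0 (fully open).
Only numpy, scipy, OpenCV 4.12 (cv2) and the standard library are available. Lean on these libraries where they do the work, as an engineer would, in place of code of your own. Each camera call takes 0.05 s, during which the arm holds its last target.

## Working session

There is one attempt and no reset: what is moved stays moved. The work goes in short steps, Python scripts to look and compute and a tool call to move; the robot and the scene stay as the last step left them, time stands still between calls to the robot, and variables do not carry over. Pictures are saved under pics/ and viewed, and the job is handed in when it is done.

Besides the shell and the picture viewer there is one more tool, called after "Emit:" in YAML: its name, and indented under it one key for each argument. send_rows: Moves the arm, as the interface text tells. Its arguments: {"type":"object","properties":{"deltas":{"type":"array","items":{"type":"number"}},"gripper":{"type":"number"},"newtons":{"type":"number"}},"required":["deltas"]}

```bash
mkdir -p pics; ls
cat > h.py <<'E'
import numpy as np,cv2
from workcell import manip
def cap(n,tag):
    p,d=manip.capture(n); cv2.imwrite(f'pics/{tag}.png',cv2.cvtColor(p,cv2.COLOR_RGB2BGR)); np.savez(f'{tag}.npz',p=p,d=d); return p,d
def ray(n,u,v):
    c=manip.calibration(n); M=np.array(c['world_to_cam']); R=M[:3,:3];t=M[:3,3]
    o=-R.T@t; d=R.T@np.array([(u-c['cx'])/c['fx'],(v-c['cy'])/c['fy'],1.]); return o,d
def onz(n,u,v,z):
    o,d=ray(n,u,v); return o+d*(z-o[2])/d[2]
def pt(n,u,v,dep):
    o,d=ray(n,u,v); return o+d*dep
def proj(n,P):
    c=manip.calibration(n); M=np.array(c['world_to_cam']); q=M[:3,:3]@np.array(P)+M[:3,3]
    return np.array([c['fx']*q[0]/q[2]+c['cx'],c['fy']*q[1]/q[2]+c['cy']])
def cloud(n,d):
    c=manip.calibration(n); M=np.array(c['world_to_cam']); v,u=np.mgrid[:400,:640]
    X=np.stack([(u-c['cx'])/c['fx']*d,(v-c['cy'])/c['fy']*d,d],-1)
    return (X-M[:3,3])@M[:3,:3]
E
python3 - <<'E'
from h import *
for n in('scene','top'):
    cap(n,n+'0'); o,d=ray(n,320,200); print(n,o,d)
print(manip.state())
E
```

```text
pics
scene [ 1.40412142 -0.5745253   0.93889581] [-0.64488689  0.41134298 -0.644338  ]
top [ 0.37039764 -0.01398345  1.30396819] [ 0.17570903  0.01436044 -0.98443559]
{'time': 0.1, 'joints': array([ 1.10796931e+00,  3.14174904e-01, -4.79951512e-02,  1.21018557e+00,
       -5.75612348e-06,  1.57078779e+00]), 'qd': array([-1.03854116e-05, -2.50666429e-03,  1.53231434e-03, -2.99474961e-05,
        5.53551413e-04,  7.40800541e-04]), 'effort': array([ 1.07150692e-03, -5.40765989e+01,  3.40541124e+01,  1.12624472e-02,
        1.22595293e-04,  1.85559493e-06]), 'tool_pos': array([0.2676554 , 0.53640652, 0.23050198]), 'eef_rot': array([ 4.12603658e-04,  8.50432527e-01,  5.26083557e-01, -6.61530211e-04]), 'wrist_force': array([-0.16147965,  0.05181641,  0.43614993]), 'torque': array([-0.05114754,  0.02337501, -0.01137845]), 'gripper_width': 1.0019972447324244}
```

View pics/scene0.png

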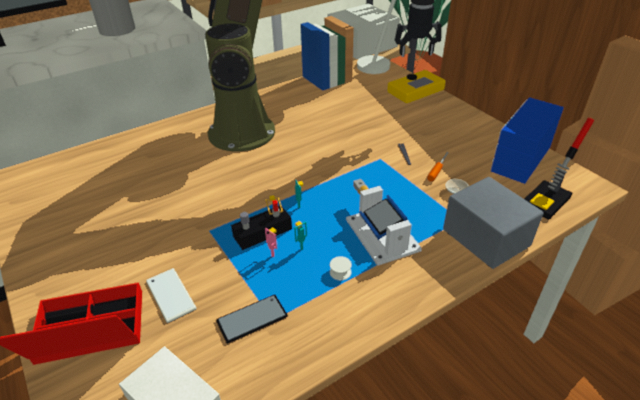

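View pics/top0.png

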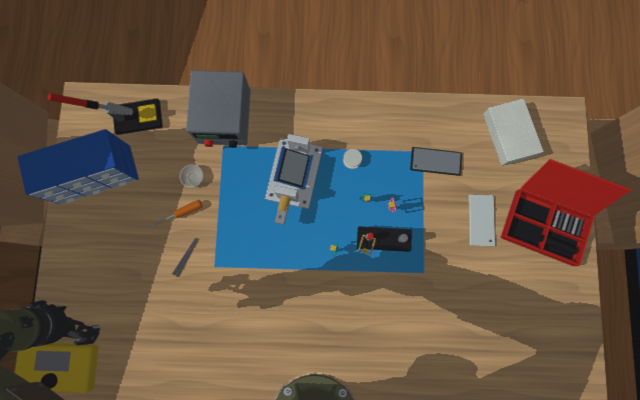

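Run:
```python
from h import *
a=cv2.imread('pics/top0.png');b=cv2.imread('pics/scene0.png')
cv2.imwrite('pics/c1.png',cv2.resize(a[120:260,255:435],None,fx=4.4,fy=4.2,interpolation=cv2.INTER_CUBIC))
cv2.imwrite('pics/c2.png',cv2.resize(b[165:285,225:425],None,fx=4,fy=4,interpolation=cv2.INTER_CUBIC))
```

```text
(no output)
```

View pics/c1.png

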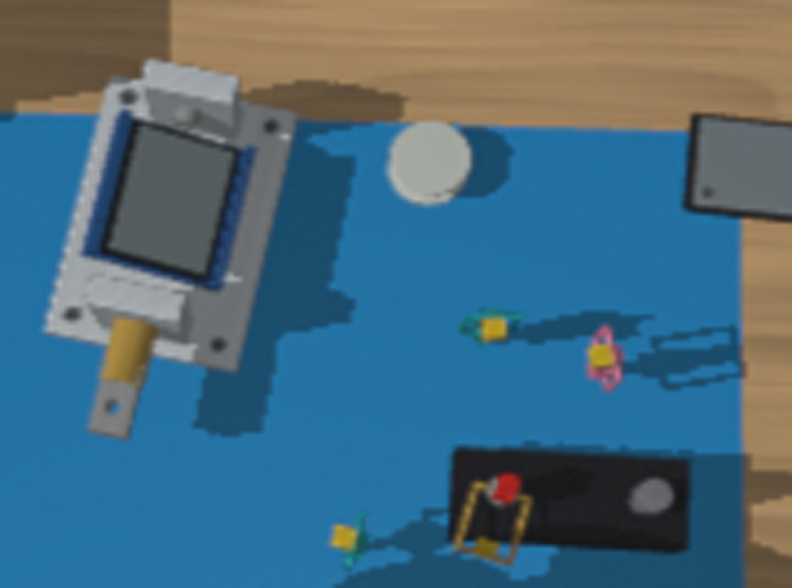

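View pics/c2.png

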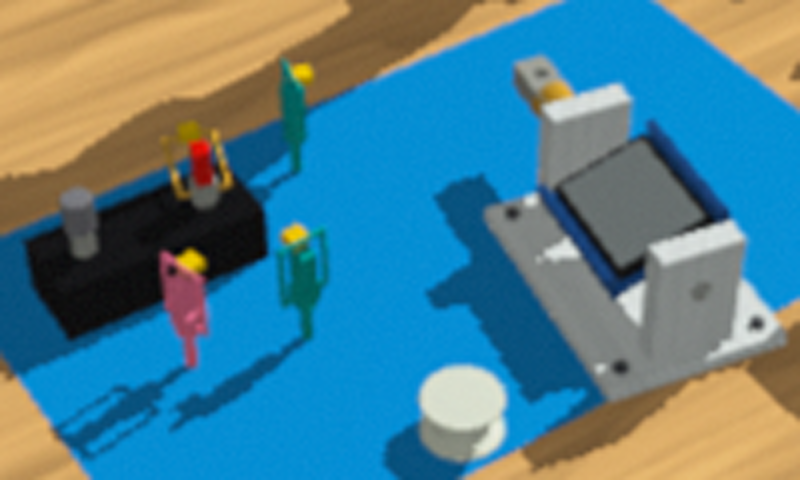

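Run:
```python
from h import *
for n in('top','scene'):
    z=np.load(n+'0.npz'); p=z['p'].astype(int);d=z['d'];C=cloud(n,d)
    r,g,b=p[...,0],p[...,1],p[...,2]
    red=(r>130)&(g<80)&(b<80)
    win=np.zeros_like(red)
    if n=='top': win[225:260,355:420]=1
    else: win[190:240,225:320]=1
    m=red&win; vs,us=np.nonzero(m)
    print(n,'red',len(us),us.mean(),vs.mean(),us.min(),us.max(),vs.min(),vs.max(),np.median(C[m],0),C[m].min(0),C[m].max(0))
    # rack
    w=win.copy()
    if n=='top':
        dark=(r<60)&(g<60)&(b<60)&(np.abs(C[...,2]-.045)<.006); dark[:, :340]=0; dark[:,430:]=0; dark[:215]=0;dark[260:]=0
        c=cv2.minAreaRect(np.argwhere(dark)[:,::-1].astype(np.float32)); print('rack',c,C[dark].mean(0))
        for q in cv2.boxPoints(c): print(onz('top',*q,.045))
        ye=(r>110)&(g>80)&(b<90)&(win>0); ye[:,395:]=0
        for v,u in np.argwhere(ye): print('Y',u,v,C[v,u].round(3))
    # shaft
    s=np.zeros_like(red)
    if n=='top': s[195:228,268:300]=1
    else: s[176:196,350:372]=1
    print('noread',(d==0).sum())
    for v in range(*( (204,228) if n=='top' else (176,194))):
        print(v,' '.join(f'{p[v,u].sum()//3:3d}/{1000*C[v,u,2]:4.0f}' for u in range(*((272,296) if n=='top' else (350,372)))))
```

```text
top red 28 369.64285714285717 235.67857142857142 367 372 233 238 [ 0.49271154 -0.13374943  0.09139732] [ 0.48675238 -0.13907974  0.06780151] [ 0.50068062 -0.12743174  0.09762676]
rack ((384.222412109375, 238.21896362304688), (53.437042236328125, 21.198650360107422), 3.3664605617523193) [ 0.49219663 -0.18116686  0.04518474]
[ 0.4646481  -0.10246495  0.045     ]
[ 0.52396829 -0.10497507  0.045     ]
[ 0.51946254 -0.2546906   0.045     ]
[ 0.4602192  -0.25095709  0.045     ]
Y 363 235 [ 0.498 -0.118  0.056]
Y 364 235 [ 0.498 -0.121  0.055]
Y 365 235 [ 0.498 -0.124  0.054]
Y 363 236 [ 0.495 -0.118  0.058]
Y 365 236 [ 0.495 -0.123  0.062]
Y 362 237 [ 0.492 -0.115  0.062]
Y 362 238 [ 0.49  -0.115  0.055]
Y 362 239 [ 0.487 -0.115  0.06 ]
Y 368 239 [ 0.488 -0.132  0.052]
Y 361 240 [ 0.484 -0.112  0.061]
Y 374 240 [ 0.485 -0.149  0.055]
Y 361 241 [ 0.481 -0.112  0.06 ]
Y 374 241 [ 0.482 -0.148  0.057]
Y 361 242 [ 0.478 -0.112  0.064]
Y 374 242 [ 0.479 -0.148  0.061]
Y 360 243 [ 0.475 -0.109  0.062]
Y 373 243 [ 0.477 -0.146  0.052]
Y 360 244 [ 0.472 -0.109  0.063]
Y 373 244 [ 0.474 -0.145  0.0
[... 8654 characters left out ...]
  73 143/ 101 181/  98 196/  97 202/ 100 208/ 103 213/ 100 213/ 102 215/ 100 218/ 102 217/ 100
191 118/   1 118/  -1 121/   2 119/   1 119/   4 120/   2 120/   0 104/  59  79/  62  83/  73 132/  99 180/  98 199/ 102 213/ 103 220/  98 216/  97 214/ 102 214/ 101 213/ 106 216/  98 217/ 101 216/  99
192 121/   1 120/   1 121/   3 117/   3 120/   0 118/   1 122/  -0 112/ 939  92/  65  82/  68 129/ 100 189/ 101 215/ 102 220/ 103 219/ 100 215/ 101 215/ 102 214/ 103 213/  98 217/  97 217/  97 208/ 102
193 118/   2 121/   0 121/   3 120/   4 119/   4 121/   1 123/   2 121/  -1 111/   3  95/  65 110/  95 153/ 101 201/  98 218/ 101 219/ 100 215/ 104 213/ 103 211/ 100 200/ 102 191/ 101 180/  99 164/  98
```

Run:
```python
from h import *
cr=lambda x,y:(254.5+ (x+.5)/4.4, 119.5+(y+.5)/4.2)
# approx corners of base from crop
L=[onz('top',*cr(*q),.01) for q in((45,330),(110,80))];R=[onz('top',*cr(*q),.01) for q in((238,370),(295,112))]
for A in(L,R):
    e=A[1]-A[0]; print('base edge',A[0].round(4),e.round(4),np.arctan2(e[1],e[0]))
e=L[0]-R[0]; print('front edge',e,np.arctan2(e[1],e[0])-np.pi/2)
p=np.load('top0.npz')['p'].astype(float)
# blue-mat based mask for shaft, sub-pixel edges by bilinear threshold of saturation
C=cloud('top',np.load('top0.npz')['d'])
sat=(p.max(2)-p.min(2))
up=lambda im,k:cv2.resize(im,None,fx=k,fy=k,interpolation=cv2.INTER_CUBIC)
print('sat row 219',sat[219,270:292])
le=[];re=[]
for v in range(212,221):
    row=sat[v]
    lo=row[277:281].min() if 0 else 10
    # left crossing
    def cross(us,th=60):
        for a,b in zip(us[:-1],us[1:]):
            if row[a]>th>=row[b]: return a+(b-a)*(row[a]-th)/(row[a]-row[b])
    le.append((cross(list(range(268,284))),v)); re.append((cross(list(range(296,277,-1))),v))
print(le,re)
for E in(le,re):
    W=np.array([onz('top',u,v,.075) for u,v in E]); k=np.polyfit(W[:,0],W[:,1],1); print('edge yaw',np.arctan(k[0]),'y at mean',W.mean(0))
# hole: dark blob centroid weights
g=p[...,0]  # red channel: dark hole and blue see-through are low
for n,(u0,u1,v0,v1) in {'top':(276,285,213,220)}.items():
    sub=g[v0:v1,u0:u1]; print(sub.astype(int))
    w=np.clip(115-sub,0,None); vv,uu=np.mgrid[v0:v1,u0:u1]; w[:, :1]=0
    u,v=(w*uu).sum()/w.sum(),(w*vv).sum()/w.sum(); print(n,u,v,onz(n,u,v,.075))
ps=np.load('scene0.npz')['p'].astype(float)
print(ps[178:190,350:368,0].astype(int))
for n in['top','scene']:
    print([ (1000*np.linalg.norm(onz(n,*q,.075)-onz(n,q[0]+1,q[1],.075)),1000*np.linalg.norm(onz(n,*q,.075)-onz(n,q[0],q[1]+1,.075))) for q in [((280,217) if n=='top' else (359,183))]])
# ring
a=onz('top',*cr(456,550),.079);b=onz('top',*cr(513,562),.079); e=a-b; print('ring bar',a,b,np.linalg.norm(e),np.arctan2(e[1],e[0])-np.pi/2)
a=onz('top',*cr(472,487),.058);b=onz('top',*cr(527,497),.058); e=a-b; print('ring base',a,b,np.linalg.norm(e),np.arctan2(e[1],e[0])-np.pi/2)
```

```text
base edge [0.602  0.1657 0.01  ] [ 0.1816 -0.0346  0.    ] -0.1882439737215459
base edge [0.5777 0.037  0.01  ] [ 0.1861 -0.032   0.    ] -0.17023603278150384
front edge [0.02434899 0.12868558 0.        ] -0.18700227005087267
sat row 219 [128. 128. 128. 128. 117.  64.   3.   2.   3.   2.   4.   4.   2.   3.
   6.  64. 126. 130. 128. 128. 128. 127.]
[(np.float64(276.7457627118644), 212), (np.float64(276.4769230769231), 213), (np.float64(276.23943661971833), 214), (np.float64(276.06451612903226), 215), (np.float64(276.0), 216), (np.float64(275.5076923076923), 217), (np.float64(275.23943661971833), 218), (np.float64(275.0655737704918), 219), (np.float64(274.98148148148147), 220)] [(np.float64(286.9298245614035), 212), (np.float64(286.29487179487177), 213), (np.float64(286.07042253521126), 214), (np.float64(285.94736842105266), 215), (np.float64(285.5342465753425), 216), (np.float64(285.4189189189189), 217), (np.float64(285.0869565217391), 218), (np.float64(284.9310344827586), 219), (np.float64(284.56756756756755), 220)]
edge yaw -0.17755635674335096 y at mean [0.54156602 0.12391388 0.07
[... 1017 characters left out ...]
94 180 126  52]
 [  7   5  17  52  76  80  91 122 149 159 160 169 182 196 210 215 191 116]
 [  1   4   4  26  63  83  82  94 125 143 149 161 178 192 205 218 219 175]
 [  0   5   1  12  49  74  83  85  98 123 136 147 166 183 196 208 222 213]
 [  5   8   3   7  27  50  73  85 101 113 127 139 155 173 188 203 214 218]]
[(np.float64(2.7454527546408247), np.float64(2.771060986695181))]
[(np.float64(2.8073372538117987), np.float64(4.535454506244812))]
ring bar [ 0.45319653 -0.10380092  0.079     ] [ 0.44651517 -0.13892255  0.079     ] 0.03575149703315251 -0.1879887245650258
ring base [ 0.49624342 -0.11473675  0.058     ] [ 0.49064844 -0.14939086  0.058     ] 0.03510287302462504 -0.16007056638229678
```

Emit:
send_rows:
  deltas: [0, 0, 0, 0, 0, -0.139, 0, 0, 0, 0, 0, -0.139, -3.86, 2.155, 0, 0, 0, 0, -3.86, 2.155, 0, 0, 0, 0, -3.86, 2.155, 0, 0, 0, 0, -3.86, 2.155, 0, 0, 0, 0, -3.86, 2.155, 0, 0, 0, 0, -3.86, 2.155, 0, 0, 0, 0]
  gripper: 0.0
  newtons: 60

```text
time: 0.9
tool_pos: [0.3524, 0.2837, 0.231]
eef_rot: [0.0, 0.769, 0.639, -0.0]
wrist_force: [0.2, -0.1, -0.1]
gripper_width: 0.5
```

Emit:
send_rows:
  deltas: [-3.86, 2.155, 0, 0, 0, 0, -3.86, 2.155, 0, 0, 0, 0, -3.86, 2.155, 0, 0, 0, 0, -3.86, 2.155, 0, 0, 0, 0, -3.86, 2.155, 0, 0, 0, 0, -3.86, 2.155, 0, 0, 0, 0, -3.86, 2.155, 0, 0, 0, 0, -3.86, 2.155, 0, 0, 0, 0]

```text
time: 1.7
tool_pos: [0.4652, -0.0516, 0.2312]
eef_rot: [-0.0, 0.769, 0.639, 0.0]
wrist_force: [0.4, -0.3, 0.5]
gripper_width: 0.5
```

```bash
cat >> h.py <<'E'
from scipy.spatial.transform import Rotation as Rt
def pose():
    s=manip.state(); q=s['eef_rot']; R=Rt.from_quat([q[1],q[2],q[3],q[0]]); return np.array(s['tool_pos']),R.as_matrix(),s
def show():
    p,R,s=pose(); print('t',round(s['time'],2),'tcp',p.round(4),'yawx',round(np.arctan2(R[1,0],R[0,0]),4),'z',R[:,2].round(3),'F',s['wrist_force'].round(2),'M',s['torque'].round(2),'w',round(s['gripper_width'],3))
def to(target):
    p,R,s=pose(); print('tool cm to target',(100*R.T@(np.array(target)-p)).round(2))
E
python3 - <<'E'
from h import *
z=np.load('top0.npz');p=z['p'].astype(int)
r,g,b=p[...,0],p[...,1],p[...,2]
for v in range(231,241): print(v,[tuple(p[v,u]) for u in range(365,376)])
print(onz('top',369.6,235.7,.090), onz('scene',360,182.8,.075))
ps=np.load('scene0.npz')['p'].astype(int); 
m=(ps[...,0]>130)&(ps[...,1]<80)&(ps[...,2]<80); m[:190]=0;m[222:]=0;m[:,:260]=0;m[:,290:]=0
vs,us=np.nonzero(m); print([(v,us[vs==v].min(),us[vs==v].max()) for v in sorted(set(vs))])
for P in [(.4935,-.1333,.092),(.4935,-.1333,.078),(.4935,-.1333,.064)]: print(proj('scene',P),proj('top',P))
show(); to((.4935,-.1333,.15))
E
```

```text
231 [(np.int64(31), np.int64(32), np.int64(35)), (np.int64(33), np.int64(33), np.int64(36)), (np.int64(31), np.int64(32), np.int64(35)), (np.int64(31), np.int64(33), np.int64(35)), (np.int64(31), np.int64(32), np.int64(36)), (np.int64(30), np.int64(32), np.int64(34)), (np.int64(30), np.int64(33), np.int64(36)), (np.int64(30), np.int64(32), np.int64(35)), (np.int64(30), np.int64(31), np.int64(34)), (np.int64(32), np.int64(34), np.int64(35)), (np.int64(32), np.int64(33), np.int64(36))]
232 [(np.int64(32), np.int64(30), np.int64(34)), (np.int64(30), np.int64(30), np.int64(35)), (np.int64(33), np.int64(33), np.int64(36)), (np.int64(46), np.int64(31), np.int64(35)), (np.int64(65), np.int64(30), np.int64(33)), (np.int64(67), np.int64(30), np.int64(32)), (np.int64(59), np.int64(30), np.int64(32)), (np.int64(42), np.int64(32), np.int64(34)), (np.int64(32), np.int64(32), np.int64(35)), (np.int64(32), np.int64(33), np.int64(35)), (np.int64(31), np.int64(31), np.int64(34))]
233 [(np.int64(30), np.int64(30), np.int64(35)), (np.int64(42), np.int64(43), np.int64(46)), (np.int64(67), np.int64(57), 
[... 4057 characters left out ...]
277)), (np.int64(203), np.int64(273), np.int64(276)), (np.int64(204), np.int64(273), np.int64(276)), (np.int64(205), np.int64(274), np.int64(276)), (np.int64(206), np.int64(275), np.int64(276)), (np.int64(207), np.int64(274), np.int64(276)), (np.int64(208), np.int64(275), np.int64(277)), (np.int64(209), np.int64(275), np.int64(277)), (np.int64(210), np.int64(275), np.int64(277))]
[275.52886035 201.05260619] [369.80514152 235.54397764]
[275.92497373 205.06295306] [369.29296091 236.05055066]
[276.3156321 209.0180721] [368.79214615 236.54588226]
t 1.7 tcp [ 0.4652 -0.0516  0.2312] yawx 1.3858 z [-0.  0. -1.] F [ 0.44 -0.26  0.46] M [ 0.03 -0.09 -0.01] w 0.5
tool cm to target [-7.51  4.29  8.12]
```

Emit:
send_rows:
  deltas: [-2.6, 1.42, 0, 0, 0, 0, -2.6, 1.42, 0, 0, 0, 0, -2.38, 1.44, 0, 0, 0, 0, 0, 0, 4, 0, 0, 0, 0, 0, 4, 0, 0, 0, 0, 0, 4, 0, 0, 0, 0, 0, 2.5, 0, 0, 0, 0, 0, 0, 0, 0, 0]

```text
time: 2.5
tool_pos: [0.4896, -0.1312, 0.0825]
eef_rot: [-0.003, 0.769, 0.639, -0.002]
wrist_force: [0.4, -0.5, 0.7]
gripper_width: 0.502
```

Run:
```python
from h import *
show(); to((.4935,-.1337,.064))
cap('scene','s1');cap('top','t1')
a=cv2.imread('pics/s1.png');b=cv2.imread('pics/t1.png')
x=cv2.resize(a[150:250,220:320],None,fx=4,fy=4,interpolation=cv2.INTER_CUBIC);y=cv2.resize(b[190:290,320:420],None,fx=4,fy=4,interpolation=cv2.INTER_CUBIC)
cv2.imwrite('pics/c3.png',np.hstack([x,y]))
```

```text
t 2.5 tcp [ 0.4896 -0.1312  0.0825] yawx 1.3858 z [-0.007  0.002 -1.   ] F [ 0.42 -0.53  0.69] M [-0.01  0.04 -0.01] w 0.502
tool cm to target [-0.17  0.44  1.85]
```

View pics/c3.png

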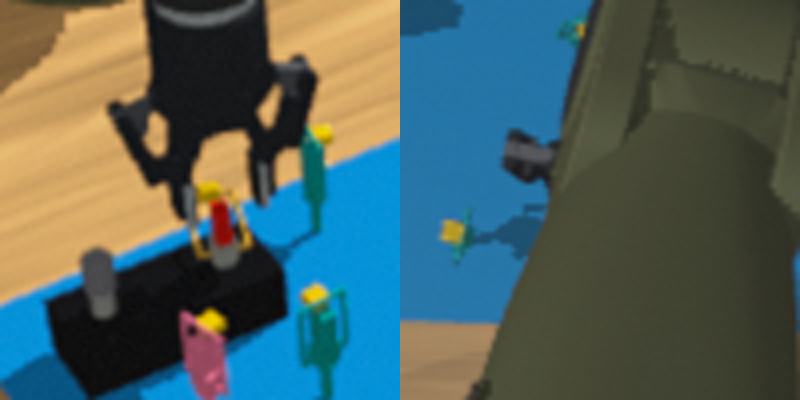

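Run:
```python
from h import *
show(); to((.4935,-.1337,.064))
```

```text
t 2.6 tcp [ 0.493  -0.1321  0.0865] yawx 1.386 z [-0.001  0.    -1.   ] F [ 0.57 -0.3   0.29] M [ 0.06 -0.04 -0.  ] w 0.498
tool cm to target [-0.15  0.08  2.25]
```

Emit:
send_rows:
  deltas: [-0.15, 0.08, 0.5, 0, 0, 0, 0, 0, 0.6, 0, 0, 0, 0, 0, 0.6, 0, 0, 0, 0, 0, 0.55, 0, 0, 0, 0, 0, 0, 0, 0, 0, 0, 0, 0, 0, 0, 0, 0, 0, 0, 0, 0, 0, 0, 0, 0, 0, 0, 0]

```text
time: 3.4
tool_pos: [0.494, -0.1338, 0.064]
eef_rot: [0.0, 0.769, 0.639, 0.0]
wrist_force: [0.3, -0.3, -0.8]
gripper_width: 0.498
```

Emit:
send_rows:
  deltas: [0, 0, 0, 0, 0, 0, 0, 0, 0, 0, 0, 0, 0, 0, 0, 0, 0, 0, 0, 0, 0, 0, 0, 0, 0, 0, 0, 0, 0, 0, 0, 0, 0, 0, 0, 0, 0, 0, 0, 0, 0, 0, 0, 0, 0, 0, 0, 0]
  gripper: -1
  newtons: 60

```text
time: 4.2
tool_pos: [0.4944, -0.135, 0.0646]
eef_rot: [0.001, 0.769, 0.639, -0.0]
wrist_force: [-1.2, -5.5, 5.1]
gripper_width: 0.125
```

Run:
```python
from h import *
show()
cap('scene','s2')
a=cv2.imread('pics/s2.png')
cv2.imwrite('pics/c4.png',cv2.resize(a[150:250,220:320],None,fx=6,fy=6,interpolation=cv2.INTER_CUBIC))
```

```text
t 4.2 tcp [ 0.4944 -0.135   0.0646] yawx 1.3855 z [ 0.001 -0.003 -1.   ] F [-1.16 -5.46  5.09] M [-1.08  0.32  0.01] w 0.125
```

View pics/c4.png

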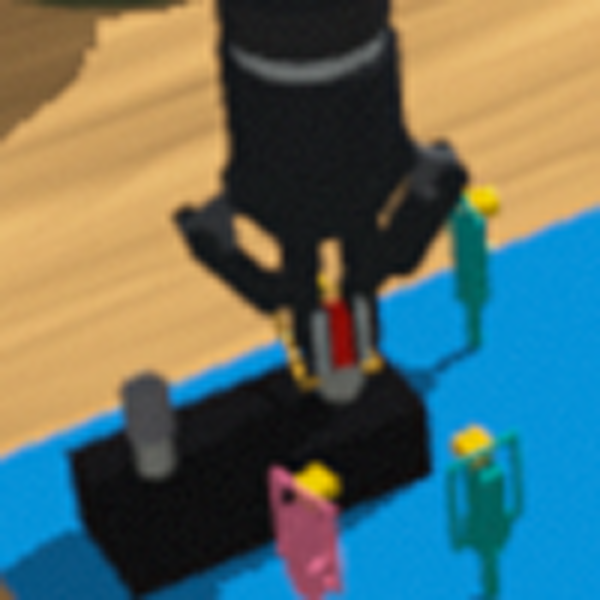

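Emit:
send_rows:
  deltas: [0, 0, -0.5, 0, 0, 0, 0, 0, -1, 0, 0, 0, 0, 0, -1.5, 0, 0, 0, 0, 0, -2, 0, 0, 0, 0, 0, -3, 0, 0, 0, 0, 0, -3, 0, 0, 0, 0, 0, -2.5, 0, 0, 0, 0, 0, 0, 0, 0, 0]

```text
time: 5.05
tool_pos: [0.4958, -0.1337, 0.2021]
eef_rot: [0.002, 0.769, 0.639, 0.002]
wrist_force: [0.9, 0.4, -1.5]
gripper_width: 0.129
```

Emit:
send_rows:
  deltas: [1.5, 0, 0, 0, 0, 0, 3.5, 0, 0, 0, 0, 0, 4, 0, 0, 0, 0, 0, 4, 0, 0, 0, 0, 0, 4, 0, 0, 0, 0, 0, 4, 0, 0, 0, 0, 0, 3, 0, 0, 0, 0, 0, 1, 0, 0, 0, 0, 0]

```text
time: 5.85
tool_pos: [0.5386, 0.1156, 0.1969]
eef_rot: [-0.001, 0.768, 0.64, -0.001]
wrist_force: [0.8, -1.0, -1.2]
gripper_width: 0.126
```

Emit:
send_rows:
  deltas: [0, 0, 0, 0, 0, 0, 0, 0, 0, 0, 0, 0, 0, 0, 0, 0, 0, 0, 0, 0, 0, 0, 0, 0, 0, 0, 0, 0, 0, 0, 0, 0, 0, 0, 0, 0, 0, 0, 0, 0, 0, 0, 0, 0, 0, 0, 0, 0]

```text
time: 6.65
tool_pos: [0.5397, 0.1119, 0.1989]
eef_rot: [0.0, 0.769, 0.639, 0.0]
wrist_force: [0.2, 0.3, -0.3]
gripper_width: 0.129
```

Run:
```python
from h import *
show()
cap('scene','s3');cap('top','t3'); show()
a=cv2.imread('pics/s3.png');b=cv2.imread('pics/t3.png')
cv2.imwrite('pics/c5.png',np.hstack([cv2.resize(a[110:210,310:410],None,fx=4,fy=4,interpolation=cv2.INTER_CUBIC),cv2.resize(b[160:260,240:340],None,fx=4,fy=4,interpolation=cv2.INTER_CUBIC)]))
```

```text
t 6.65 tcp [0.5397 0.1119 0.1989] yawx 1.3858 z [ 0.  0. -1.] F [ 0.17  0.27 -0.28] M [-0.05 -0.   -0.03] w 0.129
t 6.75 tcp [0.5398 0.112  0.1988] yawx 1.3859 z [ 0.  0. -1.] F [ 0.57  0.29 -1.18] M [ 0.   -0.05 -0.03] w 0.127
```

View pics/c5.png

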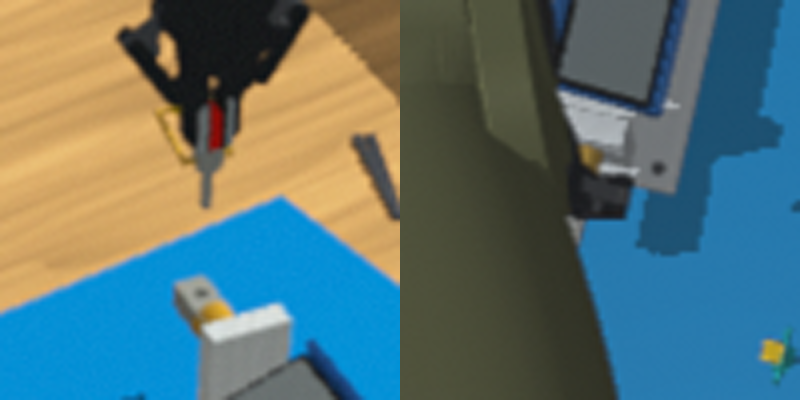

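Run:
```python
from h import *
for z in(.212,.188,.179,.160,.147,.14): 
    q=proj('scene',(.5398,.112,z)); print(z,q, (q-[309.5,109.5])*4)
a=cv2.imread('pics/s3.png')
cv2.imwrite('pics/c6.png',cv2.resize(a[125:190,340:385],None,fx=12,fy=9,interpolation=cv2.INTER_CUBIC))
p=np.load('s3.npz')['p'].astype(int)
for v in range(146,166): print(v,p[v,354:370,0],end=' '); print(p[v,354:370,2])
```

```text
0.212 [362.03412662 141.56628524] [210.13650649 128.26514097]
0.188 [361.68496245 149.14881189] [208.73984982 158.59524758]
0.179 [361.55615646 151.94599139] [208.22462586 169.78396555]
0.16 [361.28795214 157.77037602] [207.15180857 193.08150407]
0.147 [361.10729447 161.69357821] [206.42917787 208.77431285]
0.14 [361.01095848 163.78563199] [206.0438339  217.14252798]
146 [212 219 196 132  67  78  98  81 110 131 122  77  87 150 200 214] [ 74  95  92  65  51  82 104  82  40  13  19  29  58  82  97 102]
147 [202 218 215 184 119  89  98  84  97 112 103 100 137 169 199 215] [ 59  85 101  91  81  90 103  84  54  58  69  66  54  55  84 103]
148 [183 186 208 189 127  90  90  90  90  93  91 106 153 168 196 217] [ 63  68  94  97  86  87  94  87  78  82  90  83  66  58  86 103]
149 [185 155 163 151 113  91  90  92  93  90  90 114 175 199 210 221] [ 78  52  62  68  66  78  88  91  89  89  89  89  87  89  99 107]
150 [200 161 139 140 122  94  90  91  92  91  93 133 197 219 221 219] [ 91  58  40  45  55  73  87  90  90  90  89  93 102 105 106 105]
151 [216 193 188 197 169 113  90  94  92  90 109 1
[... 1289 characters left out ...]
100 102 100 102 105]
161 [213 216 218 218 218 205 148 105 153 203 216 216 218 221 225 227] [ 99 104 105 104 104 101  92  88  95 102 102 101 104 105 105 108]
162 [218 217 218 218 218 217 198 183 196 212 218 219 222 226 225 203] [105 103 105 105 104 104  99  99  99 103 103 102 104 108 113 135]
163 [216 217 218 217 216 216 216 216 219 222 224 226 225 200 168 121] [103 104 104 103 103 101 104 104 104 103 105 107 117 137 161 187]
164 [217 215 214 215 216 217 220 222 225 226 225 203 164 114  66  33] [103 101 101 102 103 103 105 104 107 109 114 139 173 193 202 212]
165 [215 215 215 217 217 224 224 223 201 178 162 116  58  24  11   3] [101 100 101 104 104 106 107 114 136 149 172 194 207 215 215 214]
```

View pics/c6.png

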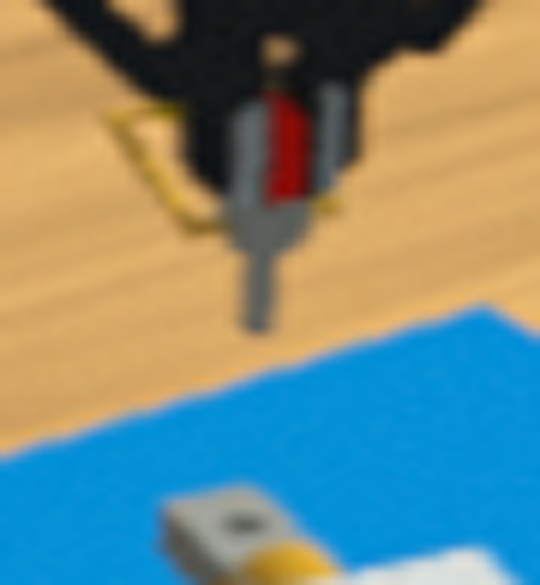

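Emit:
send_rows:
  deltas: [-0.12, 0.23, 1, 0, 0, 0, 0, 0, 1.5, 0, 0, 0, 0, 0, 1.5, 0, 0, 0, 0, 0, 1.4, 0, 0, 0, 0, 0, 1, 0, 0, 0, 0, 0, 0, 0, 0, 0, 0, 0, 0, 0, 0, 0, 0, 0, 0, 0, 0, 0]

```text
time: 7.55
tool_pos: [0.5423, 0.1105, 0.1355]
eef_rot: [0.0, 0.769, 0.639, 0.001]
wrist_force: [-0.3, 0.1, -0.9]
gripper_width: 0.131
```

Run:
```python
from h import *
cap('scene','s4');show()
a=cv2.imread('pics/s4.png')
cv2.imwrite('pics/c7.png',cv2.resize(a[145:200,335:385],None,fx=14,fy=10,interpolation=cv2.INTER_CUBIC))
P,R,s=pose()
for z in(.03,.0,-.014,-.052): print(z,proj('scene',P+[0,0,z]))
print('hole',proj('scene',(.5404,.1113,.075)))
p=np.load('s4.npz')['p'].astype(int)
for v in range(164,188): print(v,p[v,352:370,0],end=' '); print(p[v,352:370,2])
```

```text
t 7.6 tcp [0.5424 0.1105 0.1356] yawx 1.386 z [ 0.001  0.    -1.   ] F [ 0.23 -0.16 -0.54] M [-0.02 -0.01  0.05] w 0.124
0.03 [361.49999915 156.71639486]
0.0 [361.08162561 165.75037604]
-0.014 [360.89051073 169.8771384 ]
-0.052 [360.38449412 180.80360509]
hole [360.07517155 182.75161912]
164 [214 226 189 103  31  19  46  85  93  95 119 135  90  56  86  64  33  23] [ 66  88  86  52  26  26  49  89  96  59  12   7  16  50  96 155 189 209]
165 [191 219 218 154  71  28  45  84  90  97 127 135  88  55  88  64  14   3] [ 67  77  93  70  38  27  50  90  94  54  17   7  15  49  99 186 217 217]
166 [188 207 222 202 146  77  60  89  92  97 123 138  94  69 112  84  19   7] [ 76  67  88  92  67  50  63  95  95  54  17  15  23  59  90 182 217 218]
167 [204 187 206 224 206 142  88  95  91  87 105 117  98 120 143  96  31   7] [ 92  64  74 101 100  86  85 100  94  60  51  62  68  63  78 161 209 217]
168 [215 186 173 187 181 133  92  91  92  90  92  95  95 110 101  60  21   7] [ 99  78  59  91 129 112  88  92  91  82  81  85  88 105 153 193 212 215]
169 [222 183 140 132 122 114 103  93  92  91  94  9
[... 1992 characters left out ...]
9  13   3   5   1] [215 157  97 121 146 155 138 106  95 113 144 160 187 210 217 218 218 216]
184 [ 13  65  86  98 116 123 117 123 134 146 159 164 152 109  50  12   1   4] [214 155  87  92 110 119 113 118 131 139 150 155 166 190 212 217 217 216]
185 [ 23  64  85  87  88  91  99 136 159 168 176 189 198 183 129  53   8   3] [207 146  85  80  83  87  94 132 153 141 127 113 115 140 184 212 218 218]
186 [ 18  50  77  86  88 102 129 151 164 173 185 201 214 218 196 121  35   3] [210 168 106  79  82  98 125 145 138  98  73  62  60  78 131 190 216 219]
187 [  5  27  67  84  87  98 127 149 154 165 182 196 209 222 223 178  84  25] [216 203 144  85  80  95 122 126  94  53  42  44  46  50  76 148 200 218]
```

View pics/c7.png

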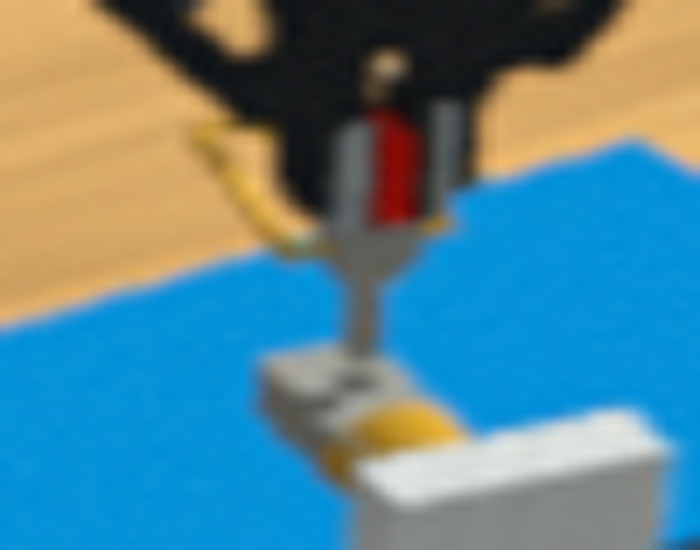

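Emit:
send_rows:
  deltas: [0, 0, 0.2, 0, 0, 0, 0, 0, 0.2, 0, 0, 0, 0, 0, 0.2, 0, 0, 0, 0, 0, 0.1, 0, 0, 0, 0, 0, 0.1, 0, 0, 0, 0, 0, 0.1, 0, 0, 0, 0, 0, 0.1, 0, 0, 0, 0, 0, 0, 0, 0, 0]

```text
time: 8.4
tool_pos: [0.5416, 0.1103, 0.1246]
eef_rot: [-0.0, 0.769, 0.639, -0.0]
wrist_force: [-0.8, -0.8, -0.9]
gripper_width: 0.125
```

Run:
```python
from h import *
show()
```

```text
t 8.4 tcp [0.5416 0.1103 0.1246] yawx 1.3859 z [-0. -0. -1.] F [-0.76 -0.84 -0.9 ] M [-0.07  0.    0.04] w 0.125
```

Emit:
send_rows:
  deltas: [0, 0, 0.05, 0, 0, 0, 0, 0, 0.05, 0, 0, 0, 0, 0, 0.05, 0, 0, 0, 0, 0, 0.05, 0, 0, 0, 0, 0, 0.05, 0, 0, 0, 0, 0, 0.05, 0, 0, 0, 0, 0, 0, 0, 0, 0, 0, 0, 0, 0, 0, 0]

```text
time: 9.2
tool_pos: [0.5416, 0.1101, 0.1216]
eef_rot: [0.0, 0.769, 0.639, -0.0]
wrist_force: [-1.2, -2.2, -0.1]
gripper_width: 0.128
```

Run:
```python
from h import *
show()
```

```text
t 9.2 tcp [0.5416 0.1101 0.1216] yawx 1.3859 z [-0.    -0.001 -1.   ] F [-1.18 -2.15 -0.1 ] M [-0.59  0.3   0.03] w 0.128
```

Emit:
send_rows:
  deltas: [-0.05, -0.02, 0.05, 0, 0, 0, 0, 0, 0.05, 0, 0, 0, 0, 0, 0.1, 0, 0, 0, 0, 0, 0.1, 0, 0, 0, 0, 0, 0.1, 0, 0, 0, 0, 0, 0, 0, 0, 0, 0, 0, 0, 0, 0, 0, 0, 0, 0, 0, 0, 0]

```text
time: 10.0
tool_pos: [0.5414, 0.1099, 0.1177]
eef_rot: [-0.0, 0.769, 0.639, -0.0]
wrist_force: [-1.4, -1.5, -1.4]
gripper_width: 0.123
```

Run:
```python
from h import *
show()
```

```text
t 10.0 tcp [0.5414 0.1099 0.1177] yawx 1.386 z [-0. -0. -1.] F [-1.37 -1.54 -1.43] M [-0.4   0.18 -0.02] w 0.123
```

Tip is about 7 mm into the hole with almost no resistance. Continuing, with small side corrections.

Emit:
send_rows:
  deltas: [-0.05, -0.04, 0.05, 0, 0, 0, 0, 0, 0.05, 0, 0, 0, 0, 0, 0.1, 0, 0, 0, 0, 0, 0.1, 0, 0, 0, 0, 0, 0.1, 0, 0, 0, 0, 0, 0.1, 0, 0, 0, 0, 0, 0, 0, 0, 0, 0, 0, 0, 0, 0, 0]

```text
time: 10.8
tool_pos: [0.5408, 0.1093, 0.1124]
eef_rot: [0.0, 0.769, 0.639, -0.0]
wrist_force: [0.5, -2.2, -2.8]
gripper_width: 0.125
```

Run:
```python
from h import *
show()
```

```text
t 10.8 tcp [0.5408 0.1093 0.1124] yawx 1.3859 z [-0.001 -0.    -1.   ] F [ 0.51 -2.25 -2.83] M [-0.74 -0.05 -0.01] w 0.125
```

Emit:
send_rows:
  deltas: [-0.02, 0.02, 0.1, 0, 0, 0, 0, 0, 0.1, 0, 0, 0, 0, 0, 0.15, 0, 0, 0, 0, 0, 0.15, 0, 0, 0, 0, 0, 0.15, 0, 0, 0, 0, 0, 0.15, 0, 0, 0, 0, 0, 0, 0, 0, 0, 0, 0, 0, 0, 0, 0]

```text
time: 11.6
tool_pos: [0.5409, 0.1092, 0.1044]
eef_rot: [-0.0, 0.769, 0.639, -0.0]
wrist_force: [0.0, -3.2, -2.3]
gripper_width: 0.125
```

Run:
```python
from h import *
show()
```

```text
t 11.6 tcp [0.5409 0.1092 0.1044] yawx 1.386 z [-0.001 -0.    -1.   ] F [ 0.01 -3.18 -2.28] M [-0.73 -0.    0.06] w 0.125
```

Emit:
send_rows:
  deltas: [-0.06, 0, 0.1, 0, 0, 0, 0, 0, 0.1, 0, 0, 0, 0, 0, 0.15, 0, 0, 0, 0, 0, 0.15, 0, 0, 0, 0, 0, 0.15, 0, 0, 0, 0, 0, 0.15, 0, 0, 0, 0, 0, 0, 0, 0, 0, 0, 0, 0, 0, 0, 0]

```text
time: 12.4
tool_pos: [0.541, 0.1088, 0.0965]
eef_rot: [-0.0, 0.769, 0.639, -0.0]
wrist_force: [1.1, -1.1, -2.8]
gripper_width: 0.126
```

Run:
```python
from h import *
show()
cap('scene','s5')
a=cv2.imread('pics/s5.png')
cv2.imwrite('pics/c8.png',cv2.resize(a[145:200,335:385],None,fx=14,fy=10,interpolation=cv2.INTER_CUBIC))
```

```text
t 12.4 tcp [0.541  0.1088 0.0965] yawx 1.3861 z [-0.  0. -1.] F [ 1.12 -1.08 -2.8 ] M [-0.16 -0.12  0.04] w 0.126
```

View pics/c8.png

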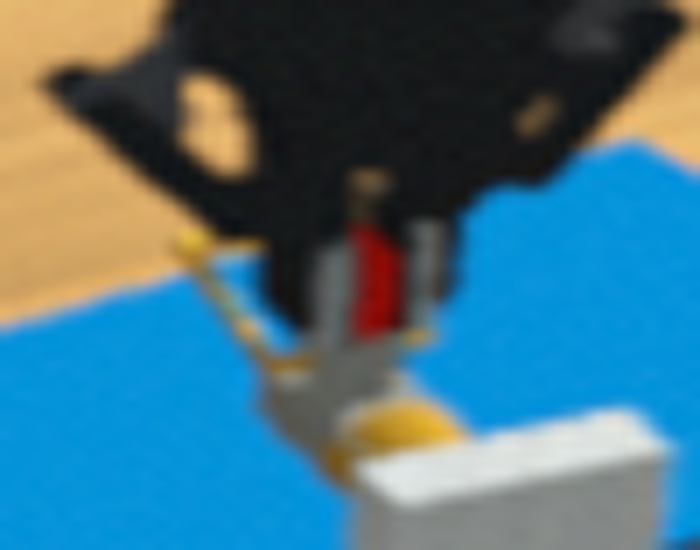

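Emit:
send_rows:
  deltas: [0, 0, 0.05, 0, 0, 0, 0, 0, 0.05, 0, 0, 0, 0, 0, 0.05, 0, 0, 0, 0, 0, 0.05, 0, 0, 0, 0, 0, 0, 0, 0, 0, 0, 0, 0, 0, 0, 0, 0, 0, 0, 0, 0, 0, 0, 0, 0, 0, 0, 0]

```text
time: 13.25
tool_pos: [0.5411, 0.1088, 0.0949]
eef_rot: [-0.0, 0.769, 0.639, 0.0]
wrist_force: [-0.2, 0.1, 1.8]
gripper_width: 0.126
```

Run:
```python
from h import *
show()
```

```text
t 13.25 tcp [0.5411 0.1088 0.0949] yawx 1.386 z [ 0.  0. -1.] F [-0.15  0.14  1.79] M [-0.03  0.17  0.01] w 0.126
```

Force is turning upward: shoulder touching about where expected (0.0946). A gentle seat press.

Emit:
send_rows:
  deltas: [0, 0, 0.05, 0, 0, 0, 0, 0, 0.05, 0, 0, 0, 0, 0, 0, 0, 0, 0, 0, 0, 0, 0, 0, 0, 0, 0, 0, 0, 0, 0, 0, 0, 0, 0, 0, 0, 0, 0, 0, 0, 0, 0, 0, 0, 0, 0, 0, 0]

```text
time: 14.05
tool_pos: [0.5412, 0.1088, 0.0945]
eef_rot: [0.0, 0.769, 0.639, 0.0]
wrist_force: [-2.7, -0.3, 8.4]
gripper_width: 0.129
```

Run:
```python
from h import *
show()
```

```text
t 14.05 tcp [0.5412 0.1088 0.0945] yawx 1.386 z [ 0.001  0.    -1.   ] F [-2.75 -0.32  8.35] M [-0.04  0.59 -0.04] w 0.129
```

Emit:
send_rows:
  deltas: [0, 0, -0.08, 0, 0, 0, 0, 0, 0, 0, 0, 0, 0, 0, 0, 0, 0, 0, 0, 0, 0, 0, 0, 0, 0, 0, 0, 0, 0, 0, 0, 0, 0, 0, 0, 0, 0, 0, 0, 0, 0, 0, 0, 0, 0, 0, 0, 0]
  gripper: 0.0

```text
time: 14.85
tool_pos: [0.5411, 0.1087, 0.0946]
eef_rot: [0.0, 0.769, 0.639, -0.0]
wrist_force: [0.8, -0.5, -0.4]
gripper_width: 0.501
```

Emit:
send_rows:
  deltas: [0, 0, -0.5, 0, 0, 0, 0, 0, -1, 0, 0, 0, 0, 0, -1.5, 0, 0, 0, 0, 0, -2, 0, 0, 0, 0, 0, -3, 0, 0, 0, 0, 0, -3, 0, 0, 0, 0, 0, 0, 0, 0, 0, 0, 0, 0, 0, 0, 0]

```text
time: 15.65
tool_pos: [0.5418, 0.1089, 0.206]
eef_rot: [0.001, 0.769, 0.639, 0.001]
wrist_force: [-0.6, -0.3, -0.7]
gripper_width: 0.497
```

Run:
```python
from h import *
show()
cap('scene','s6');cap('top','t6'); show()
a=cv2.imread('pics/s6.png');b=cv2.imread('pics/t6.png')
cv2.imwrite('pics/c9.png',np.hstack([cv2.resize(a[145:205,325:385],None,fx=6.6,fy=6.6,interpolation=cv2.INTER_CUBIC),cv2.resize(b[180:240,250:310],None,fx=6.6,fy=6.6,interpolation=cv2.INTER_CUBIC)]))
```

```text
t 15.65 tcp [0.5418 0.1089 0.206 ] yawx 1.386 z [ 0.003  0.001 -1.   ] F [-0.61 -0.32 -0.73] M [-0.02  0.02  0.  ] w 0.497
t 15.75 tcp [0.5405 0.1086 0.204 ] yawx 1.386 z [-0.001 -0.    -1.   ] F [ 0.44  0.46 -0.73] M [-0.07 -0.    0.  ] w 0.5
```

View pics/c9.png

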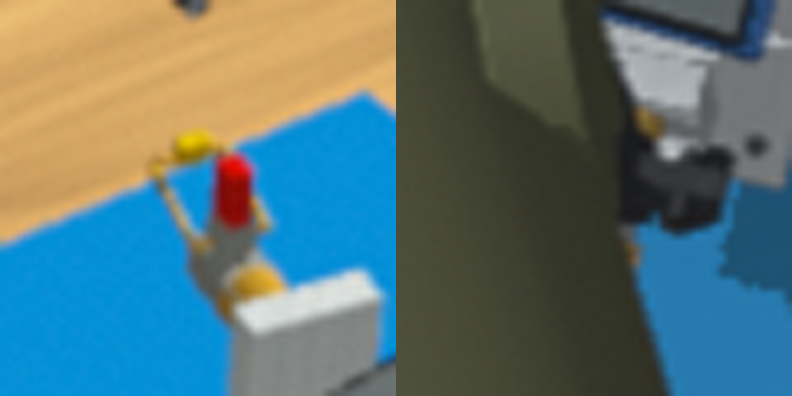

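Emit:
send_rows:
  deltas: [0, -2, 0, 0, 0, 0, 0, -1.9, 0, 0, 0, 0, 0, 0, 0, 0, 0, 0, 0, 0, 2, 0, 0, 0, 0, 0, 2, 0, 0, 0, 0, 0, 2, 0, 0, 0, 0, 0, 0.9, 0, 0, 0, 0, 0, 0, 0, 0, 0]
  gripper: -1
  newtons: 40

```text
time: 16.55
tool_pos: [0.5017, 0.1155, 0.1339]
eef_rot: [-0.001, 0.769, 0.639, -0.002]
wrist_force: [0.2, -0.4, -0.4]
gripper_width: -0.001
```

Run:
```python
from h import *
show()
cap('scene','s7'); show()
P,R,s=pose(); H=np.array([.540,.109,.084]); e=np.array([-.983,.184,0]); print('e,lat,up mm',1000*(P-H)@e,1000*(P-H)@R[:,0],1000*(P-H)[2])
a=cv2.imread('pics/s7.png')
cv2.imwrite('pics/c10.png',cv2.resize(a[130:200,320:390],None,fx=8,fy=8,interpolation=cv2.INTER_CUBIC))
```

```text
t 16.55 tcp [0.5017 0.1155 0.1339] yawx 1.3859 z [-0.003 -0.001 -1.   ] F [ 0.23 -0.37 -0.39] M [-0.03  0.06 -0.05] w -0.001
t 16.6 tcp [0.5025 0.1157 0.135 ] yawx 1.3858 z [-0.001 -0.    -1.   ] F [-0.27  0.68  0.39] M [-0.02 -0.02 -0.02] w 0.001
e,lat,up mm 38.122683072548696 -0.4007175794504434 51.04436071043512
```

View pics/c10.png

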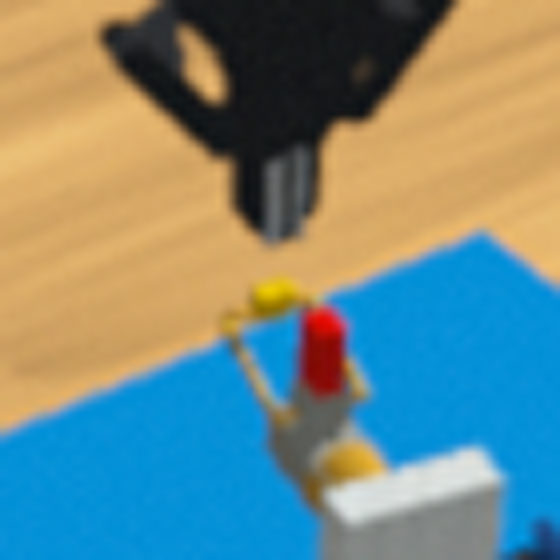

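Emit:
send_rows:
  deltas: [0, 0, 0.6, 0, 0, 0, 0, 0, 0.6, 0, 0, 0, 0, -0.1, 0.5, 0, 0, 0, 0, -0.1, 0.5, 0, 0, 0, 0, -0.1, 0.5, 0, 0, 0, 0, -0.1, 0.5, 0, 0, 0, 0, -0.1, 0.4, 0, 0, 0, 0, 0, 0, 0, 0, 0]

```text
time: 17.4
tool_pos: [0.4972, 0.1167, 0.099]
eef_rot: [-0.0, 0.769, 0.639, -0.0]
wrist_force: [-0.1, 0.3, -1.1]
gripper_width: -0.0
```

```bash
cat >> h.py <<'E'
def rel():
    P,R,s=pose(); H=np.array([.540,.109,.084]); e=np.array([-.983,.184,0]); print('e,lat,up mm',(1000*(P-H)@e).round(1),(1000*(P-H)@R[:,0]).round(1),(1000*(P-H)[2]).round(1),'tilt',np.arccos(-R[2,2]).round(3))
E
python3 - <<'E'
from h import *
cap('scene','s8'); show();rel()
a=cv2.imread('pics/s8.png')
cv2.imwrite('pics/c11.png',cv2.resize(a[130:200,320:390],None,fx=8,fy=8,interpolation=cv2.INTER_CUBIC))
E
```

```text
t 17.45 tcp [0.4976 0.1167 0.0993] yawx 1.3861 z [-0. -0. -1.] F [1.01 0.6  0.07] M [0.02 0.03 0.05] w 0.001
e,lat,up mm 43.1 -0.2 15.3 tilt 0.0
```

View pics/c11.png

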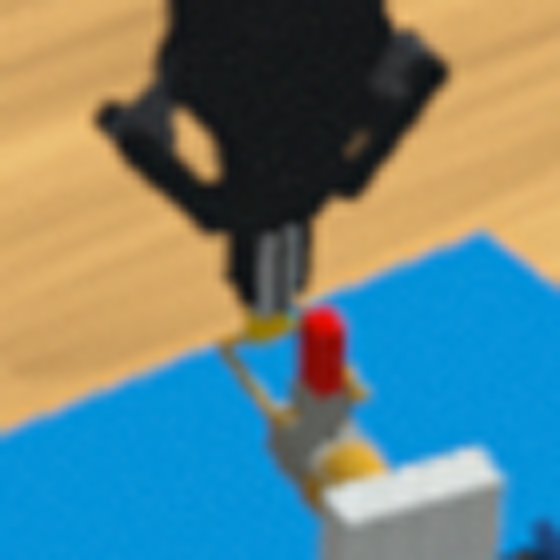

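Emit:
send_rows:
  deltas: [0, -0.1, 0.4, -0.06, 0, 0, 0, -0.17, 0.55, -0.12, 0, 0, 0, -0.17, 0.55, -0.12, 0, 0, 0, -0.17, 0.55, -0.12, 0, 0, 0, 0, 0, 0, 0, 0, 0, 0, 0, 0, 0, 0, 0, 0, 0, 0, 0, 0, 0, 0, 0, 0, 0, 0]

```text
time: 18.25
tool_pos: [0.498, 0.1181, 0.0805]
eef_rot: [0.161, 0.753, 0.624, 0.134]
wrist_force: [0.6, -0.0, -0.2]
gripper_width: 0.005
```

Run:
```python
from h import *
cap('scene','s9'); show();rel()
a=cv2.imread('pics/s9.png')
cv2.imwrite('pics/c12.png',cv2.resize(a[130:200,320:390],None,fx=8,fy=8,interpolation=cv2.INTER_CUBIC))
```

```text
t 18.3 tcp [0.4975 0.1179 0.0801] yawx 1.385 z [ 0.402 -0.074 -0.913] F [ 0.54 -0.6  -0.37] M [ 0.08  0.43 -0.02] w -0.003
e,lat,up mm 43.4 0.8 -3.9 tilt 0.421
```

View pics/c12.png

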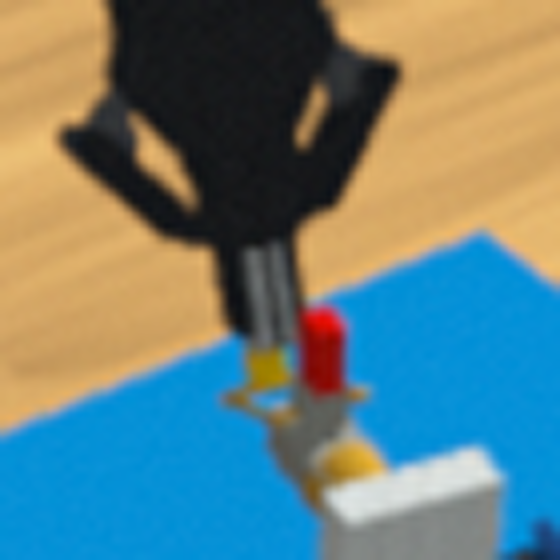

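Emit:
send_rows:
  deltas: [0, -0.17, 0.55, -0.12, 0, 0, 0, -0.17, 0.55, -0.12, 0, 0, 0, -0.17, 0.55, -0.12, 0, 0, 0, -0.17, 0.55, -0.1, 0, 0, 0, 0, 0, 0, 0, 0, 0, 0, 0, 0, 0, 0, 0, 0, 0, 0, 0, 0, 0, 0, 0, 0, 0, 0]

```text
time: 19.1
tool_pos: [0.5489, 0.1584, 0.0906]
eef_rot: [0.322, 0.714, 0.579, 0.228]
wrist_force: [0.4, -0.2, 0.1]
gripper_width: 0.004
```

Run:
```python
from h import *
cap('scene','s10'); show();rel()
a=cv2.imread('pics/s10.png')
cv2.imwrite('pics/c13.png',cv2.resize(a[130:200,320:390],None,fx=8,fy=8,interpolation=cv2.INTER_CUBIC))
```

```text
t 19.15 tcp [0.549  0.1585 0.0907] yawx 1.342 z [ 0.698 -0.195 -0.689] F [ 0.56 -0.1   0.71] M [0.21 0.75 0.04] w 0.001
e,lat,up mm 0.3 49.9 6.7 tilt 0.811
```

View pics/c13.png

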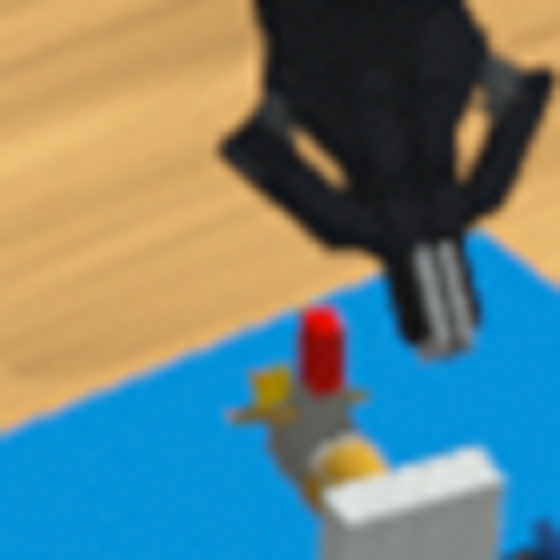

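Run:
```python
from h import *
s=manip.state(); print(s['joints'].round(3), s['qd'].round(3))
p,R,_=pose(); print(R.round(3))
```

```text
[ 0.612  0.127 -1.024 -0.168 -0.595  0.636] [ 0.004 -0.002 -0.004 -0.005 -0.002 -0.   ]
[[ 0.227  0.679  0.698]
 [ 0.973 -0.124 -0.195]
 [-0.046  0.723 -0.689]]
```

```bash
cat >> h.py <<'E'
def plan(e,lat,up,tilt):
    P,R,s=pose(); H=np.array([.540,.109,.084]); ev=np.array([-.983,.184,0]); tx=np.array([.1837,.983,0])
    T=H+(e*ev+lat*tx)/1000+np.array([0,0,up/1000])
    y0=-ev; z0=np.array([0,0,-1.]); z=np.cos(tilt)*z0+np.sin(tilt)*y0; y=np.cos(tilt)*y0-np.sin(tilt)*z0
    Rg=np.stack([tx,y,z],1); Rg=Rt.from_matrix(Rg).as_matrix()
    print('target',T.round(4),'shift in present tool (cm)',(100*R.T@(T-P)).round(2),'in goal tool (cm)',(100*Rg.T@(T-P)).round(2),'rotvec',Rt.from_matrix(R.T@Rg).as_rotvec().round(3))
E
python3 - <<'E'
from h import *
plan(0.3,50,60,.42)
plan(0.3,50,60,.811)
E
```

```text
target [0.5489 0.1582 0.144 ] shift in present tool (cm) [-0.28  3.85 -3.67] in goal tool (cm) [-0.03  2.17 -4.87] rotvec [ 0.388  0.064 -0.009]
target [0.5489 0.1582 0.144 ] shift in present tool (cm) [-0.28  3.85 -3.67] in goal tool (cm) [-0.03  3.86 -3.67] rotvec [-0.002  0.064  0.003]
```

Emit:
send_rows:
  deltas: [-0.14, 1.9, -1.8, 0, 0, 0, -0.14, 1.9, -1.8, 0, 0, 0, 0, 0, 0, 0.13, 0.02, 0, 0, 0, 0, 0.13, 0.02, 0, 0, 0, 0, 0.13, 0.02, 0, 0, 0, 0, 0, 0, 0, 0, 0, 0, 0, 0, 0, 0, 0, 0, 0, 0, 0]

```text
time: 19.95
tool_pos: [0.5473, 0.1583, 0.1412]
eef_rot: [0.16, 0.755, 0.622, 0.132]
wrist_force: [-0.1, -0.4, 0.3]
gripper_width: 0.001
```

Run:
```python
from h import *
show();rel(); print(manip.state()['joints'].round(3))
plan(52,0,40,.42);plan(52,0,4,.42)
```

```text
t 19.95 tcp [0.5473 0.1583 0.1412] yawx 1.3776 z [ 0.399 -0.077 -0.914] F [-0.07 -0.43  0.28] M [0.03 0.44 0.03] w 0.001
e,lat,up mm 1.9 49.9 57.2 tilt 0.419
[ 0.417  0.055 -0.671  0.495 -0.235  0.569]
target [0.4889 0.1186 0.124 ] shift in present tool (cm) [-5.02 -5.24 -0.45] in goal tool (cm) [-4.98 -5.28 -0.47] rotvec [-0.001  0.003 -0.008]
target [0.4889 0.1186 0.088 ] shift in present tool (cm) [-5.03 -6.7   2.84] in goal tool (cm) [-4.98 -6.75  2.82] rotvec [-0.001  0.003 -0.008]
```

Emit:
send_rows:
  deltas: [0, -2.6, -0.2, 0, 0, 0, 0, -2.6, -0.25, 0, 0, 0, -2.5, 0, 0, 0, 0, 0, -2.5, 0, 0, 0, 0, 0, 0, 0, 0, 0, 0, 0, 0, 0, 0, 0, 0, 0, 0, 0, 0, 0, 0, 0, 0, 0, 0, 0, 0, 0]

```text
time: 20.75
tool_pos: [0.491, 0.1202, 0.1255]
eef_rot: [0.16, 0.755, 0.622, 0.133]
wrist_force: [-0.7, 0.6, 0.1]
gripper_width: 0.001
```

Run:
```python
from h import *
show();rel(); print(manip.state()['joints'].round(3))
plan(51,0,4,.42);plan(45,0,-10,.42)
```

```text
t 20.75 tcp [0.491  0.1202 0.1255] yawx 1.3786 z [ 0.4   -0.076 -0.913] F [-0.71  0.56  0.12] M [ 0.07  0.43 -0.01] w 0.001
e,lat,up mm 50.2 1.7 41.5 tilt 0.419
[ 0.385 -0.056 -0.825  0.443 -0.222  0.537]
target [0.4899 0.1184 0.088 ] shift in present tool (cm) [-0.2  -1.59  3.39] in goal tool (cm) [-0.19 -1.6   3.39] rotvec [-0.001  0.001 -0.008]
target [0.4958 0.1173 0.074 ] shift in present tool (cm) [-0.2  -1.62  4.92] in goal tool (cm) [-0.19 -1.62  4.92] rotvec [-0.001  0.001 -0.008]
```

Emit:
send_rows:
  deltas: [-0.2, -0.8, 0.8, 0, 0, 0, 0, -0.8, 0.9, 0, 0, 0, 0, 0, 0.9, 0, 0, 0, 0, 0, 0.8, 0, 0, 0, 0, 0, 0.6, 0, 0, 0, 0, 0, 0.5, 0, 0, 0, 0, 0, 0.4, 0, 0, 0, 0, 0, 0, 0, 0, 0]

```text
time: 21.55
tool_pos: [0.4957, 0.1163, 0.0738]
eef_rot: [0.16, 0.755, 0.622, 0.133]
wrist_force: [-0.4, 0.9, -0.7]
gripper_width: -0.003
```

Run:
```python
from h import *
cap('scene','s11')
show();rel(); print(manip.state()['joints'].round(3))
plan(36,0,-28,.42);plan(28,0,-46.5,.42)
a=cv2.imread('pics/s11.png')
cv2.imwrite('pics/c14.png',cv2.resize(a[130:200,320:390],None,fx=8,fy=8,interpolation=cv2.INTER_CUBIC))
```

```text
t 21.6 tcp [0.4957 0.1164 0.0741] yawx 1.3774 z [ 0.399 -0.076 -0.914] F [-0.58  0.2   0.26] M [ 0.07  0.42 -0.01] w 0.002
e,lat,up mm 44.9 -1.3 -9.9 tilt 0.419
[ 0.372  0.029 -0.889  0.293 -0.218  0.526]
target [0.5046 0.1156 0.056 ] shift in present tool (cm) [0.09 0.07 2.01] in goal tool (cm) [0.09 0.07 2.01] rotvec [-0.001  0.002 -0.009]
target [0.5125 0.1142 0.0375] shift in present tool (cm) [0.09 0.05 4.03] in goal tool (cm) [0.09 0.05 4.03] rotvec [-0.001  0.002 -0.009]
```

View pics/c14.png

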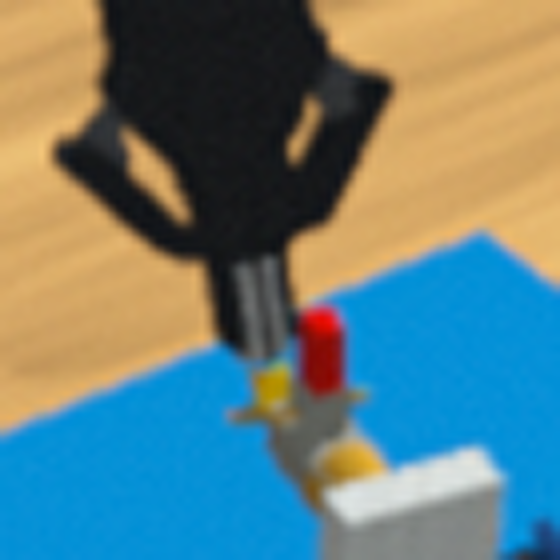

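Emit:
send_rows:
  deltas: [0.05, 0, 0.4, 0, 0, 0, 0.05, 0, 0.4, 0, 0, 0, 0, 0, 0.4, 0, 0, 0, 0, 0, 0.4, 0, 0, 0, 0, 0, 0.4, 0, 0, 0, 0, 0, 0.4, 0, 0, 0, 0, 0, 0, 0, 0, 0, 0, 0, 0, 0, 0, 0]

```text
time: 22.4
tool_pos: [0.5051, 0.1156, 0.052]
eef_rot: [0.16, 0.755, 0.622, 0.133]
wrist_force: [-0.0, -0.8, -1.3]
gripper_width: -0.002
```

Run:
```python
from h import *
cap('scene','s12')
show();rel(); print(manip.state()['joints'].round(3))
plan(28,0,-46.5,.42)
a=cv2.imread('pics/s12.png')
cv2.imwrite('pics/c15.png',cv2.resize(a[130:200,320:390],None,fx=8,fy=8,interpolation=cv2.INTER_CUBIC))
```

```text
t 22.45 tcp [0.5051 0.1156 0.0521] yawx 1.3777 z [ 0.399 -0.076 -0.914] F [0.01 0.48 0.06] M [ 0.08  0.44 -0.02] w 0.003
e,lat,up mm 35.5 -0.3 -31.9 tilt 0.418
[ 0.361  0.084 -0.898  0.226 -0.214  0.515]
target [0.5125 0.1142 0.0375] shift in present tool (cm) [-0.    0.09  1.63] in goal tool (cm) [-0.01  0.09  1.63] rotvec [-0.002  0.002 -0.008]
```

View pics/c15.png

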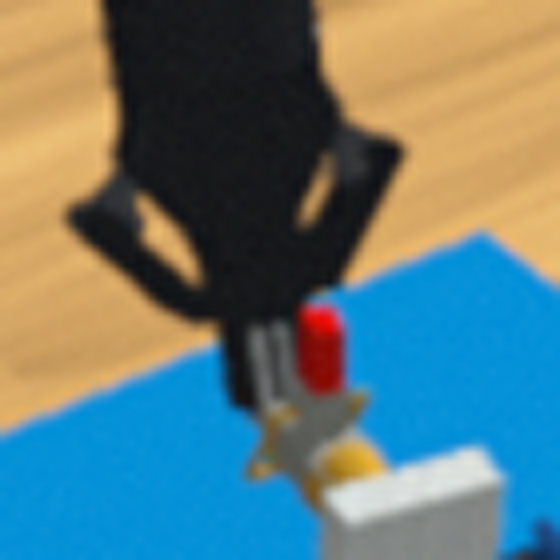

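Emit:
send_rows:
  deltas: [0, 0, 0.3, 0, 0, 0, 0, 0, 0.3, 0, 0, 0, 0, 0.05, 0.3, 0, 0, 0, 0, 0.05, 0.3, 0, 0, 0, 0, 0, 0.3, 0, 0, 0, 0, 0, 0.1, 0, 0, 0, 0, 0, 0, 0, 0, 0, 0, 0, 0, 0, 0, 0]

```text
time: 23.25
tool_pos: [0.5124, 0.1142, 0.0379]
eef_rot: [0.16, 0.755, 0.622, 0.133]
wrist_force: [0.5, 0.6, -0.5]
gripper_width: 0.002
```

Run:
```python
from h import *
cap('scene','s13')
show();rel(); print(manip.state()['joints'].round(3))
a=cv2.imread('pics/s13.png')
cv2.imwrite('pics/c16.png',cv2.resize(a[130:200,320:390],None,fx=8,fy=8,interpolation=cv2.INTER_CUBIC))
```

```text
t 23.3 tcp [0.5124 0.1142 0.0379] yawx 1.3777 z [ 0.399 -0.076 -0.914] F [-1.33  0.42 -0.35] M [ 0.08  0.59 -0.03] w -0.003
e,lat,up mm 28.1 -0.3 -46.1 tilt 0.418
[ 0.351  0.122 -0.901  0.184 -0.211  0.506]
```

View pics/c16.png

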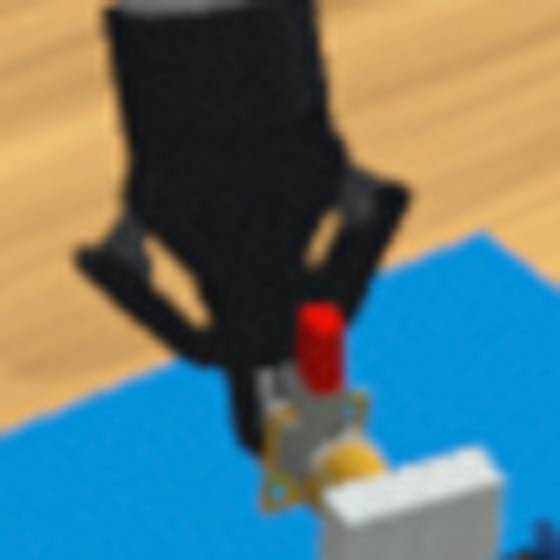

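Emit:
send_rows:
  deltas: [0, 0.09, 0.04, 0, 0, 0, 0, 0.09, 0.04, 0, 0, 0, 0, 0.09, 0.04, 0, 0, 0, 0, 0, 0, 0, 0, 0, 0, 0, 0, 0, 0, 0, 0, 0, 0, 0, 0, 0, 0, 0, 0, 0, 0, 0, 0, 0, 0, 0, 0, 0]

```text
time: 24.1
tool_pos: [0.514, 0.1138, 0.0372]
eef_rot: [0.159, 0.755, 0.622, 0.132]
wrist_force: [-5.9, 1.4, 0.3]
gripper_width: -0.001
```

Run:
```python
from h import *
show();rel(); print(manip.state()['joints'].round(3))
```

```text
t 24.1 tcp [0.514  0.1138 0.0372] yawx 1.3786 z [ 0.397 -0.076 -0.915] F [-5.86  1.37  0.32] M [0.35 1.51 0.  ] w -0.001
e,lat,up mm 26.5 -0.4 -46.8 tilt 0.416
[ 0.348  0.126 -0.897  0.185 -0.208  0.502]
```

Emit:
send_rows:
  deltas: [0, -0.45, -0.2, 0, 0, 0, 0, -0.45, -0.2, 0, 0, 0, 0, 0, -1, 0, 0, 0, 0, 0, -2, 0, 0, 0, 0, 0, -3, 0, 0, 0, 0, 0, -3, 0, 0, 0, 0, 0, -1, 0, 0, 0, 0, 0, 0, 0, 0, 0]

```text
time: 24.9
tool_pos: [0.4673, 0.1241, 0.1319]
eef_rot: [0.161, 0.755, 0.621, 0.135]
wrist_force: [0.1, 0.2, -0.8]
gripper_width: -0.002
```

Run:
```python
from h import *
show();rel()
plan(52,100,100,.2)
plan(52,100,100,.42)
```

```text
t 24.9 tcp [0.4673 0.1241 0.1319] yawx 1.3783 z [ 0.404 -0.074 -0.912] F [ 0.14  0.15 -0.81] M [ 0.06  0.45 -0.02] w -0.002
e,lat,up mm 74.2 1.1 47.9 tilt 0.423
target [0.5073 0.2169 0.184 ] shift in present tool (cm) [ 9.9   4.08 -3.83] in goal tool (cm) [ 9.86  3.21 -4.67] rotvec [ 0.223 -0.002 -0.009]
target [0.5073 0.2169 0.184 ] shift in present tool (cm) [ 9.9   4.08 -3.83] in goal tool (cm) [ 9.86  4.15 -3.85] rotvec [ 0.003 -0.001 -0.009]
```

Move the arm sideways (+y) and up, clear of the top view.

Emit:
send_rows:
  deltas: [0, 1, -2, 0.1, 0, 0, 0, 1, -2, 0.1, 0, 0, 3, 0, 0, 0.1, 0, 0, 4, 0, 0, 0.1, 0, 0, 4, 0, 0, 0, 0, 0, 4, 0, 0, 0, 0, 0, 4, 0, 0, 0, 0, 0, 2, 0, 0, 0, 0, 0]

```text
time: 25.7
tool_pos: [0.5111, 0.3312, 0.172]
eef_rot: [0.006, 0.771, 0.636, 0.006]
wrist_force: [0.9, -0.1, 0.4]
gripper_width: -0.004
```

Run:
```python
from h import *
show()
cap('scene','s14');cap('top','t14'); show()
a=cv2.imread('pics/s14.png');b=cv2.imread('pics/t14.png')
cv2.imwrite('pics/c17.png',np.hstack([cv2.resize(a[150:200,335:385],None,fx=8,fy=8,interpolation=cv2.INTER_CUBIC),cv2.resize(b[185:235,255:305],None,fx=8,fy=8,interpolation=cv2.INTER_CUBIC)]))
```

```text
t 25.7 tcp [0.5111 0.3312 0.172 ] yawx 1.3792 z [ 0.018 -0.002 -1.   ] F [ 0.87 -0.05  0.4 ] M [-0.01  0.01  0.02] w -0.004
t 25.8 tcp [0.5109 0.3308 0.172 ] yawx 1.3803 z [ 0.018 -0.002 -1.   ] F [ 0.66 -0.73  0.1 ] M [-0.04  0.08  0.01] w -0.0
```

View pics/c17.png

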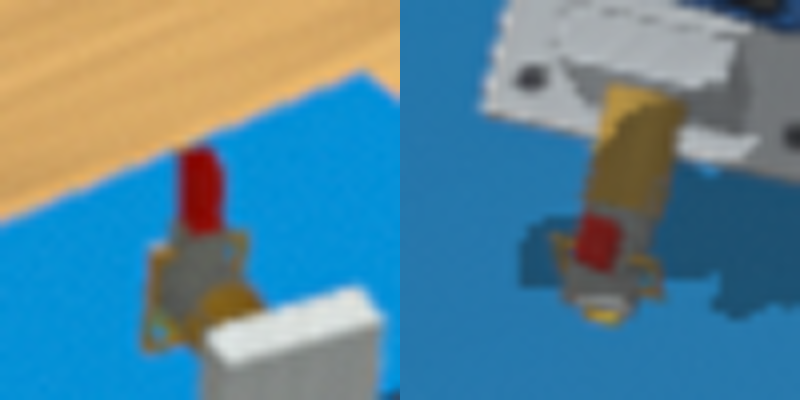

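View pics/s14.png

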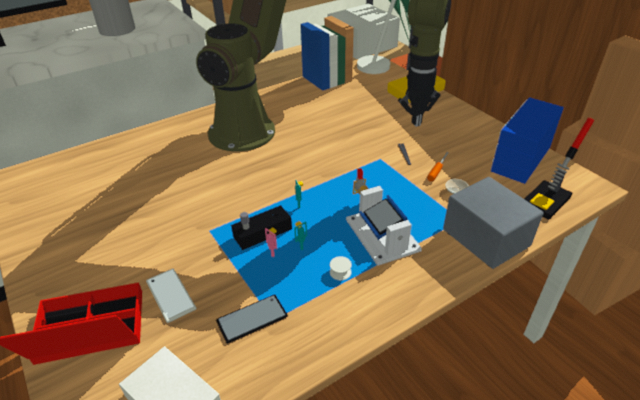

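Run:
```python
from h import *
b=cv2.imread('pics/t14.png')
cv2.imwrite('pics/c18.png',cv2.resize(b[200:230,265:300],None,fx=20,fy=20,interpolation=cv2.INTER_CUBIC))
for t in('s6','s8','s12','s14'):
    p=np.load(t+'.npz')['p'].astype(int)
    m=(p[...,0]>110)&(p[...,1]<70)&(p[...,2]<70); m[:160]=0;m[190:]=0;m[:,:350]=0;m[:,:][:,370:]=0
    w=(p[...,0]-np.maximum(p[...,1],p[...,2])).clip(0)*1.0
    w[:, :352]=0; w[:,369:]=0
    W=[]
    uu=np.arange(640)
    for v in range(167,180):
        r=w[v].copy(); r[r<40]=0
        W.append((v,round((r*uu).sum()/max(r.sum(),1),2),int(r.sum())))
    print(t,W)
for z in(.122,.108,.094): print(proj('scene',(.5400,.109,z)))
for yw in(-.185,-.085,-.285,-.385):
    l=np.array([-np.sin(yw),np.cos(yw)])*.017; h=np.array([.54,.1100])
    print(yw,[proj('top',(*(h+s*l),.084)).round(1) for s in(1,-1)],[((proj('top',(*(h+s*l),.084))-[264.5,199.5])*20).round(0) for s in(1,-1)])
```

```text
s6 [(167, np.float64(0.0), 0), (168, np.float64(359.15), 224), (169, np.float64(359.55), 641), (170, np.float64(359.96), 856), (171, np.float64(360.13), 749), (172, np.float64(360.04), 589), (173, np.float64(359.99), 549), (174, np.float64(360.03), 559), (175, np.float64(360.23), 608), (176, np.float64(360.2), 602), (177, np.float64(360.01), 542), (178, np.float64(360.16), 460), (179, np.float64(359.97), 163)]
s8 [(167, np.float64(0.0), 0), (168, np.float64(359.09), 152), (169, np.float64(359.55), 642), (170, np.float64(359.72), 889), (171, np.float64(360.02), 738), (172, np.float64(359.99), 591), (173, np.float64(359.98), 561), (174, np.float64(359.9), 537), (175, np.float64(359.96), 560), (176, np.float64(360.0), 565), (177, np.float64(360.29), 604), (178, np.float64(360.2), 469), (179, np.float64(359.97), 158)]
s12 [(167, np.float64(0.0), 0), (168, np.float64(358.52), 275), (169, np.float64(359.15), 796), (170, np.float64(359.34), 840), (171, np.float64(359.6), 756), (172, np.float64(359.48), 620), (173, np.float64(359.47), 607), (174, np.float64(359.48), 597), (175, np.float64(35
[... 331 characters left out ...]
517), (173, np.float64(359.86), 515), (174, np.float64(359.83), 514), (175, np.float64(359.57), 460), (176, np.float64(359.56), 459), (177, np.float64(359.81), 492), (178, np.float64(359.98), 441), (179, np.float64(359.47), 93)]
[359.93530265 169.506511  ]
[359.75320398 173.57876511]
[359.57352067 177.59700453]
-0.185 [array([274.5, 214.9]), array([286.6, 217.6])] [array([199., 309.]), array([442., 361.])]
-0.085 [array([274.4, 215.5]), array([286.7, 217. ])] [array([197., 321.]), array([444., 349.])]
-0.285 [array([274.6, 214.3]), array([286.4, 218.2])] [array([203., 297.]), array([439., 373.])]
-0.385 [array([274.9, 213.8]), array([286.2, 218.7])] [array([208., 285.]), array([434., 385.])]
```

View pics/c18.png

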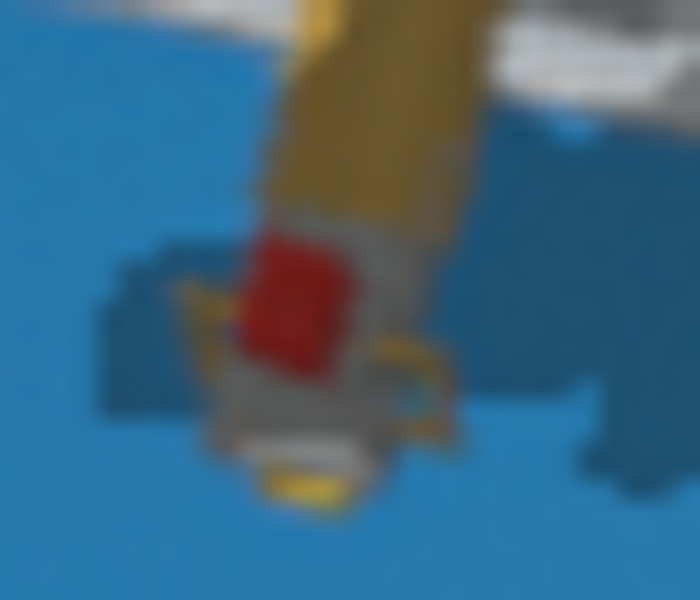

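Run:
```python
from h import *
# outer edge of yellow tab in top view
q=(264.5+300/20,199.5+512/20)
e=np.array([-.983,.184])
pe=(264.5+305/20,199.5+465/20)
print('shaft end e?',(onz('top',*pe,.075)[:2]-[.5404,.1115])@e*1000)
for th in(2.4,2.6,2.8,3.0):
    r=np.array([np.sin(th),np.cos(th)]);n=np.array([-np.cos(th),np.sin(th)])
    o=48*r+14*n;t=40*r+14*n;x=max((o,t),key=lambda a:a[0]); z=.084+x[1]/1000
    print(th,'expected e',x[0].round(1),'measured',((onz('top',*q,z)[:2]-[.5404,.1115])@e*1000).round(1))
p0=np.load('s14.npz')['p'];
# bystander check top: diff before/after
a=np.load('top0.npz')['p'].astype(int);b=np.load('t14.npz')['p'].astype(int)
d=(abs(a-b).max(2)>60).astype(np.uint8); n,l,s,c=cv2.connectedComponentsWithStats(d)
print([(s[i].tolist()) for i in range(1,n) if s[i,4]>15])
```

```text
shaft end e? 17.027822786812308
2.4 expected e 42.7 measured 21.8
2.6 expected e 36.7 measured 21.0
2.8 expected e 29.3 measured 20.4
3.0 expected e 20.6 measured 19.9
[[105, 152, 10, 18, 103], [138, 170, 10, 8, 52], [118, 176, 13, 6, 32], [132, 179, 10, 9, 55], [120, 182, 6, 4, 17], [63, 194, 13, 5, 21], [135, 196, 68, 34, 757], [469, 206, 2, 38, 43], [148, 210, 16, 12, 111], [274, 212, 9, 7, 50], [358, 233, 17, 22, 121], [119, 244, 122, 156, 9780], [209, 251, 329, 56, 6783], [496, 283, 21, 5, 38], [19, 301, 73, 49, 1452], [436, 303, 91, 8, 381], [84, 310, 7, 15, 46], [458, 314, 61, 19, 401], [499, 316, 25, 3, 34], [95, 329, 4, 7, 20], [592, 328, 9, 7, 29], [408, 354, 45, 21, 337], [558, 358, 36, 11, 187], [546, 373, 17, 2, 28], [13, 374, 45, 24, 484], [516, 389, 63, 9, 190]]
```

Run:
```python
from h import *
show(); manip.close_job()
```

```text
t 25.8 tcp [0.5109 0.3308 0.172 ] yawx 1.3803 z [ 0.018 -0.002 -1.   ] F [ 0.66 -0.73  0.1 ] M [-0.04  0.08  0.01] w -0.0
the job is handed in; nothing more can be done
```

The red-headed linchpin is fully home in the shaft's hole, its ring hangs under the shaft, and the job was handed in at 25.8 s. No verdict was reported.

**Insertion:** I gripped the pin in the rack, measured the hole in both cameras and felt the pin in. At each call's end the wrist force read a few newtons at most, then about 8 N when the shoulder seated at the expected height. The ring was still raised at that point. I then let go and pushed the ring over the shaft's end and down to its stop at about 6 N.

**Last checks:**
- **Ring:** its tab measured 19.9 mm out from the hole, against 20.6 mm expected at 3.0 rad, so the ring is at its stop.
- **Pin:** the height is unchanged from seating, with no significant tilt visible. Its hinge line is within about 0.01 rad of square. The lower edge of the red tab looked about 0.1 rad off, which is still inside tolerance.
- **Shaft end:** it measured 17.0 mm beyond the hole, against 18 mm given.
- **Robot:** the arm stands clear, about 0.2 m to the side.
- **Bystanders:** I saw none moved. One thin difference along the white phone's edge was not resolved; I took it for a shadow, as the arm never went near it.

**What went wrong:** one ring-push ran joint 3 to its limit at a steep tilt, and the closed fingers slid about 50 mm sideways in the air without touching anything. I lifted, went back to a shallower tilt and finished the swing. My first aim at the hole was also about 2 mm off; I corrected it from a second picture before contact.

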